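Find the labeller roller with the worn bearing and mark it

TASK

One of the three upright rollers on the bench labeller has a worn bearing, though they all look alike: feel for it by rocking the rollers sideways, and never load a roller with more than about 12 N. Rock the worn one over to the robot's right until it stops and press it there with about 10 N for a moment, then the same to the left; leave it leaning to the left, stand the red-topped cork upright on the yellow disc beside it, and leave the other things on the counter where they are.

Things in the scene. Friction and masses are not known exactly. Their poses are not given: they have to be found in the camera images.
- labeller: flat grey base plate of a bench labeller, fixed, 210 x 140 mm, top 12 mm above the counter. Origin on the counter under its centre; x runs along the row of rollers, away from the robot (turned up to 0.25 rad), y to the robot's left. Rollers at x = -70 (near), 0 (mid), +70 mm (far), y = +25 mm; yellow discs at the same x, y = -40 mm
- cork: natural cork with a dark red top, 24 mm diameter, 44 mm tall, standing upright on the counter between the robot and the labeller; origin at the centre of its underside, z along its length
- roll: bystander: white roll of labels, 61 mm diameter, 42 mm high, origin under its centre
- cutter: bystander: small black foil cutter, 43 x 48 x 16 mm, origin under its centre
- old_cork: bystander: cork lying on its side, 24 x 44 x 24 mm, origin under its centre
- shell_near: the near roller: upright white cylinder with black bands and a steel cap, 36 mm diameter (36.8 over the bands), from 17 to 71 mm above the counter (cap, 26 mm wide, from 68 mm). Origin on its axis at the lean pivot, 14 mm above the counter. It spins freely, so only its z axis, the roller's axis, has a meaning; that leans with it
- roller_near (a joint): sideways lean of the near roller, rad, about a pivot 14 mm above the counter: 0 upright (start), + when the top leans to the robot's left (+y of the labeller), - to the right. Sound rollers stop hard at about 0.01, the worn one at about 0.18 (10 mm at its top) each way; 1 to 4 N near its top moves it, and it stays where left. No lean along the row
- disc_near (a point): centre of the flush yellow disc, 31 mm diameter, beside the near roller (65 mm to its right), on the plate's top face 12 mm above the counter
- shell_mid: the mid roller: upright white cylinder with black bands and a steel cap, 36 mm diameter (36.8 over the bands), from 17 to 71 mm above the counter (cap, 26 mm wide, from 68 mm). Origin on its axis at the lean pivot, 14 mm above the counter. It spins freely, so only its z axis, the roller's axis, has a meaning; that leans with it
- roller_mid (a joint): sideways lean of the mid roller, rad, about a pivot 14 mm above the counter: 0 upright (start), + when the top leans to the robot's left (+y of the labeller), - to the right. Sound rollers stop hard at about 0.01, the worn one at about 0.18 (10 mm at its top) each way; 1 to 4 N near its top moves it, and it stays where left. No lean along the row
- disc_mid (a point): centre of the flush yellow disc, 31 mm diameter, beside the mid roller (65 mm to its right), on the plate's top face 12 mm above the counter
- shell_far: the far roller: upright white cylinder with black bands and a steel cap, 36 mm diameter (36.8 over the bands), from 17 to 71 mm above the counter (cap, 26 mm wide, from 68 mm). Origin on its axis at the lean pivot, 14 mm above the counter. It spins freely, so only its z axis, the roller's axis, has a meaning; that leans with it
- roller_far (a joint): sideways lean of the far roller, rad, about a pivot 14 mm above the counter: 0 upright (start), + when the top leans to the robot's left (+y of the labeller), - to the right. Sound rollers stop hard at about 0.01, the worn one at about 0.18 (10 mm at its top) each way; 1 to 4 N near its top moves it, and it stays where left. No lean along the row
- disc_far (a point): centre of the flush yellow disc, 31 mm diameter, beside the far roller (65 mm to its right), on the plate's top face 12 mm above the counter
There are look-alikes about, which are no part of the job. What is shaped like the cork but turquoise is not meant.

How it is judged:
By the outcome, as a careful person would: the job done as asked, in the order asked, and still so for the second after the job is handed in, with the robot touching nothing.
It also fails if it takes over 72 s, if anything falls off the work surface, if the arm or the gripper's body presses on something with over 40 N, if the wrist force passes 120 N, or if a joint passes its speed limit or range.

ROBOT

A 6-joint arm with a two-finger parallel gripper is mounted at the origin on the work surface; the furniture and walls round the work are solid. World frame = base frame: x ahead of the robot, y to its left, z up, the work surface at z = 0. Lengths are in m, angles in rad, forces in N, time in s.
With the tool pointing down it reaches from about 0.425 to 1.125 m from the base axis. Payload 14.9 kg.
Tool frame: the origin (TCP) lies on the centre line of the jaws, within the pads' length; the fingertips stand ctrl.tcp_to_tips ahead of it and the grasp point (between the pads) is the TCP (ctrl.tcp_to_tips is the distance from the TCP to the fingertips, in m); y points along the fingers, z is the direction in which the jaws open and shut, and the axes are right-handed (so a half turn about y gives the same grasp; the last joint's range is limited). The gripper opens to 91 mm and grips with 3 to 60 N. Pads are 32 mm wide; open, the fingers measure 118 mm over their backs; the gripper's body (76 mm by 178 mm) begins 60 mm behind the grasp point.
Start: joints at [-0.033, 0.379, 1.734, -0, 1.028, -0.033], TCP at [0.7, -0, 0.233] pointing down, gripper open.
Joint ranges: [-2.77, 2.77], [-0.74, 2.19], [0, 2.66], [-1.06, 4.2], [0.31, 2.87], [-3.08, 3.08]. Speed limits (rad/s): [1.89, 1.89, 2.39, 3.14, 3.14, 3.14].

INTERFACE

Orientations are given as [roll, pitch, yaw] about the fixed x, y, z axes, in that order (R = Rz(yaw) Ry(pitch) Rx(roll)).
In Python, from workcell import ctrl gives the robot as it stands.
- The arm moves only by the tool jog_arm, never from a script. Its argument "moves" is a list of rows, each a list of 5 numbers: the shift along the world's x, y, z in cm, then the turn about the world's z in degrees, then the closure, from 0 (fully open) to 1 (shut). A call has 1 to 12 rows; each row is the pose to reach, as a shift and turn from the pose commanded when the call began; what a row does not reach only later rows make up. A row lasts 1/8 s, in which the tool goes at most 62.5 mm and 10.7 degrees, less where a joint would pass 70% of its speed; a pose out of reach is approached as far as the arm can. A call with a gripper value outside its range is refused whole. The fingers move at their own pace and stop on an object; "force" is the grip in N (left out, the last holds). Time passes only in rows, so rows that repeat a pose let the fingers close. It gives the time, the measured TCP pose, the force and the opening at its end, in the units of the state.
- ctrl.get_obs(): the state, without advancing time (a new reading comes with each control period).
- ctrl.read_camera(name): name is "scene" or "side" or "wrist"; returns a dict with "frame" (400x640x3 uint8, red, green, blue), "intrinsics" (3x3 intrinsics, pixels), "view" (4x4, takes a point from world to camera coordinates). Camera axes: x right, y up, looking along -z (the intrinsics and any distortion apply to the point x, -y, -z); pixel columns grow to the right and rows downward; lengths in m; the calibration is good to about 2 mm. The wrist camera is an equidistant fisheye: a pixel r from the principal point sees the ray r / f radians off the axis. A picture is of the moment at which its call begins. There is no depth.
- ctrl.hand_in(): hands the job in, once; it reports no verdict.
Trained networks look in a picture, given as the dict that the camera call returned (one of the last four; its "shot" number tells which), for a name from the list of things; names that differ only in an ending like _2 or _b are one class to them, and where a whole thing is asked for, a point or a joint stands for the part that bears it (a point fixed in the world has none). Each returns a list of dicts, best first, with "conf" (0 to 1); they miss things now and then, are a little off and sometimes report something else, mostly with a low value. They report only what shows in the picture. A call takes as long as a camera call. They do not tell look-alikes from the thing itself.
- ctrl.boxes_of(thing, picture): "box" ([left, top, right, bottom] in pixels, round what is visible of it).
- ctrl.regions_of(thing, picture): "region" (400x640 bool, what is visible of it) and "box" ([left, top, right, bottom] in pixels, round what is visible of it).
- ctrl.landmark_of(thing, picture): "centre" ([column, row] in pixels: a listed point, or the origin of a listed thing).
The state is a dict: "clock": time; "q": joint angles; "dq": joint speeds; "joint_torque": joint torques, N m; "tool_pos": TCP position; "eef_rot": TCP orientation; "contact_force": force on the tool from outside, world axes, zero at the start; "ft_torque": the same for the moment, N m; "grip_width": finger opening in m.
Only numpy, scipy, OpenCV 4.12 (cv2) and the standard library are available. Lean on these libraries where they do the work, as an engineer would, in place of code of your own. Each camera call takes 0.05 s, during which the arm holds its last target. There are 200 camera calls.

## Working session

There is one attempt and no reset: what is moved stays moved. The work goes in short steps, Python scripts to look and compute and a tool call to move; the robot and the scene stay as the last step left them, time stands still between calls to the robot, and variables do not carry over. Pictures are saved under pics/ and viewed, about 8 in all and at most 12, crops included, and the job is handed in when it is done.

Besides the shell and the picture viewer there is one more tool, called after "Request:" by a JSON object that holds its "fn" and its "kwargs". jog_arm: Moves the arm, as the interface text tells. Its arguments: {"type":"object","properties":{"moves":{"type":"array"},"force":{"type":"number"}},"required":["moves"]}

```bash
mkdir -p pics; ls
cat > h.py <<'E'
import numpy as np, cv2
from workcell import ctrl
def shot(n,save=None):
    p=ctrl.read_camera(n)
    if save: cv2.imwrite('pics/'+save,p['frame'][:,:,::-1])
    return p
def ray(p,uv):
    K=np.array(p['intrinsics']);V=np.array(p['view'])
    a=(uv[0]-K[0,2])/K[0,0];b=(uv[1]-K[1,2])/K[1,1]
    if p.get('fish'):
        r=np.hypot(a,b);s=np.sin(r)/max(r,1e-9);d=np.array([a*s,-b*s,-np.cos(r)])
    else: d=np.array([a,-b,-1.])
    R=V[:3,:3];return -R.T@V[:3,3],R.T@d
def at_z(p,uv,z):
    o,d=ray(p,uv);return o+d*(z-o[2])/d[2]
def tri(obs):
    A=np.zeros((3,3));B=np.zeros(3)
    for p,uv in obs:
        o,d=ray(p,uv);d=d/np.linalg.norm(d);M=np.eye(3)-np.outer(d,d);A+=M;B+=M@o
    return np.linalg.solve(A,B)
def proj(p,X):
    V=np.array(p['view']);K=np.array(p['intrinsics']);c=V[:3,:3]@X+V[:3,3];x,y,z=c[0],-c[1],-c[2]
    if p.get('fish'):
        r=np.hypot(x,y);t=np.arctan2(r,z);k=t/max(r,1e-9);x,y,z=x*k,y*k,1
    return np.array([K[0,0]*x/z+K[0,2],K[1,1]*y/z+K[1,2]])
E
python3 - <<'E'
from h import *
np.set_printoptions(precision=4,suppress=True)
s=shot('scene','s0.png');d=shot('side','d0.png');w=shot('wrist','w0.png');w['fish']=1
print(ctrl.tcp_to_tips,{k:np.round(v,3) for k,v in ctrl.get_obs().items()})
hz={'labeller':0,'cork':0,'roll':0,'cutter':0,'old_cork':0,'shell_near':.014,'shell_mid':.014,'shell_far':.014,'disc_near':.012,'disc_mid':.012,'disc_far':.012}
for t,z in hz.items():
    for n,p in(('s',s),('d',d),('w',w)):
        print(t,n,[(np.round(r['centre']),round(r['conf'],2),at_z(p,r['centre'],z)[:2]) for r in ctrl.landmark_of(t,p)[:4]])
cv2.imwrite('pics/all.png',cv2.resize(np.vstack([s['frame'],d['frame']])[:,:,::-1],(480,600)))
E
```

```text
pics
0.019 {'clock': np.float64(0.15), 'q': array([-0.033,  0.379,  1.735,  0.   ,  1.028, -0.033]), 'dq': array([ 0.   , -0.002, -0.003,  0.   ,  0.001,  0.001]), 'joint_torque': array([ -0.001, -76.411, -43.466,   0.065,   0.041,  -0.   ]), 'tool_pos': array([0.7  , 0.   , 0.232]), 'eef_rot': array([-1.572,  0.   , -1.571]), 'contact_force': array([-0.663,  1.139, -0.508]), 'ft_torque': array([0.011, 0.022, 0.027]), 'grip_width': np.float64(0.091)}
labeller s [(array([293., 218.]), 0.7, array([0.5296, 0.24  ]))]
labeller d [(array([292., 230.]), 0.55, array([0.5306, 0.2408]))]
labeller w [(array([182.,   2.]), 0.69, array([0.5265, 0.2415]))]
cork s [(array([250., 286.]), 0.75, array([0.3894, 0.3828])), (array([308., 287.]), 0.71, array([0.3414, 0.3049]))]
cork d [(array([327., 314.]), 0.93, array([0.3854, 0.3883])), (array([372., 287.]), 0.92, array([0.3363, 0.3051]))]
cork w []
roll s [(array([360., 176.]), 0.94, array([0.6029, 0.043 ])), (array([284., 217.]), 0.6, array([0.541 , 0.2535]))]
roll d [(array([308., 162.]), 0.58, array([0.6035, 0.0303])), (array([298., 212.]), 0.33, a
[... 1350 characters left out ...]
, 0.1852]))]
disc_near d [(array([329., 219.]), 0.88, array([0.473, 0.193]))]
disc_near w [(array([136.,  44.]), 0.66, array([0.4656, 0.1882]))]
disc_mid s [(array([307., 204.]), 0.79, array([0.5432, 0.2019])), (array([366., 175.]), 0.5, array([0.5808, 0.0431])), (array([311., 230.]), 0.41, array([0.4607, 0.237 ]))]
disc_mid d [(array([296., 211.]), 0.95, array([0.5436, 0.1997]))]
disc_mid w [(array([183.,  30.]), 0.67, array([0.5354, 0.1957]))]
disc_far s [(array([289., 193.]), 0.63, array([0.5992, 0.2143]))]
disc_far d [(array([324., 241.]), 0.63, array([0.4559, 0.2507])), (array([264., 206.]), 0.6, array([0.6086, 0.2159]))]
disc_far w [(array([234.,   4.]), 0.84, array([0.6036, 0.2222]))]
```

Run:
```python
import cv2,numpy as np
s=cv2.imread('pics/s0.png');d=cv2.imread('pics/d0.png')
c=lambda i,x,y:cv2.resize(i[y:y+200,x:x+260],None,fx=1.53,fy=1.5)
cv2.imwrite('pics/c.png',np.hstack([c(s,190,130),c(d,200,140)]))
cv2.imwrite('pics/full.png',s)
```

```text
(no output)
```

View pics/c.png

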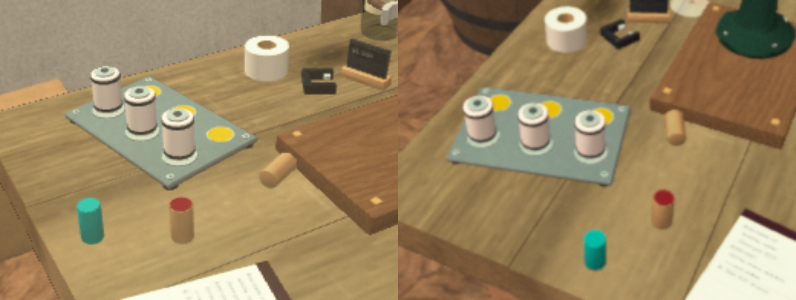

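View pics/full.png

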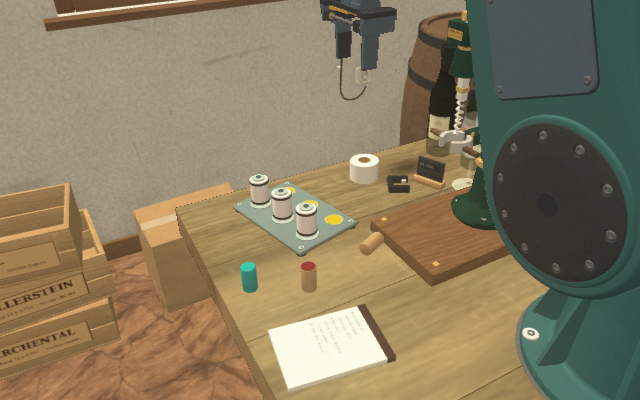

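Could be taken for the cork: the red-topped one at scene px (308,275), the turquoise one at (250,276), and the lying old cork at (371,243). I choose the red-topped one, and the crop confirms it stands upright. The labeller is at about (0.530, 0.241) with yaw 0.208.

Request:
{"fn": "jog_arm", "kwargs": {"moves": [[-2,3.5,0,-10,0],[-4,7,0,-20,0],[-6.5,10,0,-30,0],[-8.5,13.5,0,-40,0],[-11,16.5,0,-50,0],[-13,20,0,-60,0],[-15.5,23.5,0,-70,0],[-17.5,26.5,0,-78,0],[-17.5,26.5,0,-78,0],[-17.5,26.5,0,-78,0]], "force": 40}}

```text
clock: 3.05
tool_pos: [0.5252, 0.2648, 0.233]
eef_rot: [-1.571, 0.0, -2.93]
contact_force: [0.1, -1.1, -0.3]
grip_width: 0.0912
```

Run:
```python
from h import *
np.set_printoptions(precision=4,suppress=True)
from scipy.optimize import least_squares
w=shot('wrist','w1.png');w['fish']=1;s=shot('scene');d=shot('side')
print(ctrl.get_obs()['tool_pos'],ctrl.get_obs()['contact_force'])
R=[];
for k,x in(('near',-.07),('mid',0),('far',.07)):
  for t,y,z in(('shell_',.025,.014),('disc_',-.04,.012)):
    for n,p in(('w',w),('s',s),('d',d)):
      for r in ctrl.landmark_of(t+k,p)[:1]:
        q=at_z(p,r['centre'],z)[:2];print(t+k,n,np.round(r['centre']),round(r['conf'],2),q);R.append((x,y,q,n))
def f(v,sel):
  c,s_=np.cos(v[2]),np.sin(v[2])
  return np.concatenate([[v[0]+c*x-s_*y-q[0],v[1]+s_*x+c*y-q[1]] for x,y,q,n in R if n in sel])
for sel in('w','sd','wsd'):
  o=least_squares(f,[.53,.241,.208],args=(sel,),loss='soft_l1',f_scale=.003);print(sel,o.x,o.cost)
for r in ctrl.landmark_of('cork',w)[:3]:print('cork w',r['centre'],r['conf'],at_z(w,r['centre'],0))
```

```text
[0.5255 0.2643 0.2329] [-0.7376  0.0987 -0.0636]
shell_near w [316. 237.] 0.86 [0.4521 0.2459]
shell_near s [306. 230.] 0.81 [0.464 0.244]
shell_near d [325. 242.] 0.6 [0.4523 0.2539]
disc_near w [362. 236.] 0.97 [0.4653 0.1857]
disc_near s [309. 204.] 0.68 [0.5415 0.1989]
disc_near d [329. 216.] 0.67 [0.4751 0.1861]
shell_mid w [316. 181.] 0.71 [0.5251 0.2616]
shell_mid s [285. 219.] 0.6 [0.5157 0.2624]
shell_mid d [288. 236.] 0.74 [0.5232 0.2708]
disc_mid w [364. 182.] 0.86 [0.535  0.2026]
disc_mid d [299. 213.] 0.81 [0.5352 0.203 ]
shell_far w [310. 128.] 0.64 [0.5864 0.2823]
shell_far s [260. 203.] 0.71 [0.5903 0.2831]
shell_far d [254. 229.] 0.63 [0.5912 0.2815]
disc_far w [364. 123.] 0.7 [0.6071 0.2198]
disc_far d [267. 205.] 0.92 [0.6063 0.2102]
w [0.5263 0.2404 0.2505] 2.4336577985744042e-05
sd [0.529  0.2417 0.2332] 0.00033409065768448667
wsd [0.5281 0.2411 0.2394] 0.00036851508762737376
cork w [261.4, 295.8] 0.6 [0.3344 0.3031 0.    ]
```

View pics/w1.png

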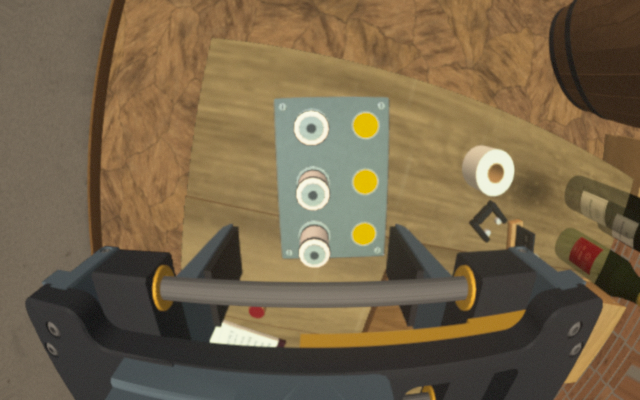

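The fisheye wrist view shows the rollers at about px (311,128), (313,190) and (314,250), and the discs at (365,125), (365,182) and (364,234). I'll refine the pose from the yellow blob centroids.

Run:
```python
from h import *
np.set_printoptions(precision=4,suppress=True)
w=shot('wrist');w['fish']=1
h=cv2.cvtColor(w['frame'],cv2.COLOR_RGB2HSV);m=cv2.inRange(h,(22,170,150),(32,255,255))
n,_,st,c=cv2.connectedComponentsWithStats(m)
P=[at_z(w,c[i],.012)[:2] for i in range(1,n) if st[i,4]>200 and 340<c[i][0]<390 and c[i][1]<260]
print([np.round(c[i],1) for i in range(1,n) if st[i,4]>200],P)
P=sorted(P,key=lambda p:p[0]);a=P[2]-P[0];y=np.arctan2(a[1],a[0]);print(np.linalg.norm(a),y)
u=np.array([np.cos(y),np.sin(y)]);v=np.array([-u[1],u[0]]);m=np.mean(P,0)
print('origin',m+.04*v,'u',u,'v',v)
for x in(-.07,0,.07):print('roller',m+.065*v+x*u,'disc',m+x*u)
print(ctrl.get_obs()['tool_pos'])
```

```text
[array([365.5, 124.6]), array([365. , 181.1]), array([363.8, 233.3])] [array([0.605 , 0.2176]), array([0.5368, 0.2015]), array([0.4686, 0.1851])]
0.1401799293295077 0.23389921182614853
origin [0.5275 0.2403] u [0.9728 0.2318] v [-0.2318  0.9728]
roller [0.4537 0.2484] disc [0.4687 0.1852]
roller [0.5217 0.2646] disc [0.5368 0.2014]
roller [0.5898 0.2808] disc [0.6049 0.2176]
[0.525  0.265  0.2329]
```

Request:
{"fn": "jog_arm", "kwargs": {"moves": [[-0.35,-0.05,-2,1.4,0],[-0.35,-0.05,-7,1.4,0],[-0.35,-0.05,-12,1.4,0],[-0.35,-0.05,-15,1.4,0.2],[-0.35,-0.05,-15.8,1.4,0.44],[-0.35,-0.05,-15.8,1.4,0.44],[-0.35,-0.05,-15.8,1.4,0.44],[-0.35,-0.05,-15.8,1.4,0.44],[-0.35,-0.05,-15.8,1.4,0.44],[-0.35,-0.05,-15.8,1.4,0.44]]}}

```text
clock: 5.45
tool_pos: [0.5216, 0.2645, 0.0752]
eef_rot: [-1.571, 0.0, -2.908]
contact_force: [-0.1, 1.0, 0.1]
grip_width: 0.0513
```

Request:
{"fn": "jog_arm", "kwargs": {"moves": [[-0.05,0.2,0,0,0.44],[-0.1,0.4,0,0,0.44],[-0.12,0.5,0,0,0.44],[-0.12,0.5,0,0,0.44]]}}

```text
clock: 5.95
tool_pos: [0.5203, 0.2696, 0.0749]
eef_rot: [-1.571, -0.0, -2.908]
contact_force: [0.1, 0.9, 0.2]
grip_width: 0.0513
```

Request:
{"fn": "jog_arm", "kwargs": {"moves": [[-0.02,0.1,0,0,0.44],[-0.02,0.1,0,0,0.44]]}}

```text
clock: 6.2
tool_pos: [0.5201, 0.2705, 0.0749]
eef_rot: [-1.571, -0.0, -2.908]
contact_force: [-0.5, 0.6, -0.3]
grip_width: 0.0513
```

Request:
{"fn": "jog_arm", "kwargs": {"moves": [[-0.02,0.1,0,0,0.44],[-0.02,0.1,0,0,0.44]]}}

```text
clock: 6.45
tool_pos: [0.5199, 0.2716, 0.0749]
eef_rot: [-1.571, 0.0, -2.908]
contact_force: [0.7, -0.6, 0.0]
grip_width: 0.0512
```

Request:
{"fn": "jog_arm", "kwargs": {"moves": [[-0.01,0.06,0,0,0.44],[-0.01,0.06,0,0,0.44]]}}

```text
clock: 6.7
tool_pos: [0.5198, 0.2721, 0.0749]
eef_rot: [-1.571, 0.0, -2.908]
contact_force: [0.3, 0.5, -0.3]
grip_width: 0.0505
```

Request:
{"fn": "jog_arm", "kwargs": {"moves": [[-0.01,0.06,0,0,0.44],[-0.01,0.06,0,0,0.44]]}}

```text
clock: 6.95
tool_pos: [0.5197, 0.2726, 0.0749]
eef_rot: [-1.571, -0.0, -2.908]
contact_force: [0.9, -0.3, -0.3]
grip_width: 0.0508
```

Request:
{"fn": "jog_arm", "kwargs": {"moves": [[-0.01,0.06,0,0,0.44],[-0.01,0.06,0,0,0.44]]}}

```text
clock: 7.2
tool_pos: [0.5196, 0.2733, 0.075]
eef_rot: [-1.571, 0.0, -2.908]
contact_force: [-0.4, -1.3, 1.0]
grip_width: 0.0513
```

Request:
{"fn": "jog_arm", "kwargs": {"moves": [[-0.01,0.06,0,0,0.44],[-0.01,0.06,0,0,0.44]]}}

```text
clock: 7.45
tool_pos: [0.5195, 0.2739, 0.075]
eef_rot: [-1.571, 0.0, -2.908]
contact_force: [0.7, -1.8, 1.3]
grip_width: 0.0509
```

Request:
{"fn": "jog_arm", "kwargs": {"moves": [[-0.01,0.06,0,0,0.44],[-0.01,0.06,0,0,0.44]]}}

```text
clock: 7.7
tool_pos: [0.5194, 0.2746, 0.075]
eef_rot: [-1.571, 0.0, -2.908]
contact_force: [0.5, -2.8, 1.6]
grip_width: 0.0511
```

Request:
{"fn": "jog_arm", "kwargs": {"moves": [[-0.01,0.06,0,0,0.44],[-0.01,0.06,0,0,0.44]]}}

```text
clock: 7.95
tool_pos: [0.5193, 0.2752, 0.0749]
eef_rot: [-1.571, 0.0, -2.908]
contact_force: [-0.0, -1.4, 0.9]
grip_width: 0.0508
```

The mid roller yields several mm at about 2 N, so it looks like the worn one. Next I'll go right, approaching its stop carefully.

Request:
{"fn": "jog_arm", "kwargs": {"moves": [[0.12,-0.5,0,0,0.44],[0.23,-1.0,0,0,0.44],[0.32,-1.35,0,0,0.44],[0.37,-1.55,0,0,0.44],[0.39,-1.65,0,0,0.44],[0.42,-1.75,0,0,0.44],[0.42,-1.75,0,0,0.44]]}}

```text
clock: 8.82
tool_pos: [0.5235, 0.2576, 0.075]
eef_rot: [-1.571, 0.0, -2.908]
contact_force: [0.2, 0.9, 0.0]
grip_width: 0.051
```

Request:
{"fn": "jog_arm", "kwargs": {"moves": [[0.02,-0.1,0,0,0.44],[0.04,-0.2,0,0,0.44],[0.04,-0.2,0,0,0.44]]}}

```text
clock: 9.2
tool_pos: [0.524, 0.2556, 0.075]
eef_rot: [-1.571, 0.0, -2.908]
contact_force: [-0.2, 0.8, 1.2]
grip_width: 0.0515
```

Request:
{"fn": "jog_arm", "kwargs": {"moves": [[0.02,-0.1,0,0,0.44],[0.02,-0.1,0,0,0.44]]}}

```text
clock: 9.45
tool_pos: [0.5241, 0.2545, 0.0749]
eef_rot: [-1.571, -0.0, -2.908]
contact_force: [-0.7, 1.3, 0.8]
grip_width: 0.0512
```

Request:
{"fn": "jog_arm", "kwargs": {"moves": [[0.02,-0.1,0,0,0.44],[0.02,-0.1,0,0,0.44]]}}

```text
clock: 9.7
tool_pos: [0.5243, 0.2535, 0.0749]
eef_rot: [-1.571, -0.0, -2.908]
contact_force: [-0.2, 1.4, 0.7]
grip_width: 0.051
```

Request:
{"fn": "jog_arm", "kwargs": {"moves": [[0.01,-0.06,0,0,0.44],[0.01,-0.06,0,0,0.44]]}}

```text
clock: 9.95
tool_pos: [0.5244, 0.253, 0.0749]
eef_rot: [-1.571, 0.0, -2.908]
contact_force: [-1.1, 1.8, 1.5]
grip_width: 0.0511
```

Request:
{"fn": "jog_arm", "kwargs": {"moves": [[0.01,-0.06,0,0,0.44],[0.01,-0.06,0,0,0.44]]}}

```text
clock: 10.2
tool_pos: [0.5245, 0.2524, 0.0749]
eef_rot: [-1.571, 0.0, -2.908]
contact_force: [0.1, 0.4, 1.0]
grip_width: 0.0509
```

Request:
{"fn": "jog_arm", "kwargs": {"moves": [[0.01,-0.06,0,0,0.44],[0.01,-0.06,0,0,0.44]]}}

```text
clock: 10.45
tool_pos: [0.5246, 0.2517, 0.0749]
eef_rot: [-1.571, 0.0, -2.908]
contact_force: [-0.2, 1.2, 1.4]
grip_width: 0.0512
```

Request:
{"fn": "jog_arm", "kwargs": {"moves": [[0.01,-0.05,0,0,0.44],[0.01,-0.05,0,0,0.44]]}}

```text
clock: 10.7
tool_pos: [0.5247, 0.2513, 0.0749]
eef_rot: [-1.571, 0.0, -2.908]
contact_force: [-0.2, 2.0, 2.1]
grip_width: 0.051
```

Request:
{"fn": "jog_arm", "kwargs": {"moves": [[0.01,-0.06,0,0,0.44],[0.01,-0.06,0,0,0.44]]}}

```text
clock: 10.95
tool_pos: [0.5248, 0.2506, 0.075]
eef_rot: [-1.571, 0.0, -2.908]
contact_force: [0.1, 1.7, 1.3]
grip_width: 0.0507
```

Request:
{"fn": "jog_arm", "kwargs": {"moves": [[0.01,-0.05,0,0,0.44],[0.01,-0.05,0,0,0.44]]}}

```text
clock: 11.2
tool_pos: [0.5249, 0.2502, 0.075]
eef_rot: [-1.571, 0.0, -2.908]
contact_force: [-0.1, 2.5, 1.4]
grip_width: 0.051
```

Request:
{"fn": "jog_arm", "kwargs": {"moves": [[0.01,-0.05,0,0,0.44],[0.01,-0.05,0,0,0.44]]}}

```text
clock: 11.45
tool_pos: [0.5251, 0.2498, 0.075]
eef_rot: [-1.571, 0.0, -2.908]
contact_force: [-1.8, 4.2, 3.1]
grip_width: 0.0512
```

Request:
{"fn": "jog_arm", "kwargs": {"moves": [[0.01,-0.04,0,0,0.44],[0.01,-0.04,0,0,0.44]]}}

```text
clock: 11.7
tool_pos: [0.5252, 0.2496, 0.075]
eef_rot: [-1.571, 0.0, -2.908]
contact_force: [-1.4, 5.8, 2.8]
grip_width: 0.051
```

Request:
{"fn": "jog_arm", "kwargs": {"moves": [[0.01,-0.03,0,0,0.44],[0.01,-0.03,0,0,0.44]]}}

```text
clock: 11.95
tool_pos: [0.5253, 0.2494, 0.0751]
eef_rot: [-1.571, 0.0, -2.908]
contact_force: [-1.7, 8.2, 3.3]
grip_width: 0.0514
```

Request:
{"fn": "jog_arm", "kwargs": {"moves": [[0,-0.02,0,0,0.44],[0,-0.02,0,0,0.44]]}}

```text
clock: 12.2
tool_pos: [0.5253, 0.2493, 0.0751]
eef_rot: [-1.571, 0.0, -2.908]
contact_force: [-2.1, 8.4, 2.6]
grip_width: 0.051
```

Request:
{"fn": "jog_arm", "kwargs": {"moves": [[0,0,0,0,0.44],[0,0,0,0,0.44],[0,0,0,0,0.44]]}}

```text
clock: 12.58
tool_pos: [0.5253, 0.2493, 0.0751]
eef_rot: [-1.572, 0.0, -2.908]
contact_force: [-1.7, 8.5, 2.6]
grip_width: 0.0512
```

Request:
{"fn": "jog_arm", "kwargs": {"moves": [[0,0,0,0,0.44]]}}

```text
clock: 12.7
tool_pos: [0.5253, 0.2493, 0.0751]
eef_rot: [-1.572, 0.001, -2.908]
contact_force: [-2.5, 8.7, 2.7]
grip_width: 0.0512
```

Request:
{"fn": "jog_arm", "kwargs": {"moves": [[0,-0.01,0,0,0.44],[0,-0.01,0,0,0.44],[0,-0.01,0,0,0.44],[0,-0.01,0,0,0.44]]}}

```text
clock: 13.2
tool_pos: [0.5253, 0.2493, 0.0751]
eef_rot: [-1.572, 0.001, -2.908]
contact_force: [-2.2, 9.9, 2.3]
grip_width: 0.0509
```

Request:
{"fn": "jog_arm", "kwargs": {"moves": [[0,0,0,0,0.44],[0,0,0,0,0.44]]}}

```text
clock: 13.45
tool_pos: [0.5253, 0.2493, 0.0751]
eef_rot: [-1.572, 0.001, -2.908]
contact_force: [-1.4, 9.2, 2.5]
grip_width: 0.051
```

Request:
{"fn": "jog_arm", "kwargs": {"moves": [[-0.12,0.5,0,0,0.44],[-0.24,1.0,0,0,0.44],[-0.36,1.5,0,0,0.44],[-0.46,1.9,0,0,0.44],[-0.51,2.15,0,0,0.44],[-0.56,2.35,0,0,0.44],[-0.61,2.55,0,0,0.44],[-0.61,2.55,0,0,0.44]]}}

```text
clock: 14.45
tool_pos: [0.5191, 0.2743, 0.0749]
eef_rot: [-1.571, 0.0, -2.908]
contact_force: [-0.0, -1.0, 1.2]
grip_width: 0.0508
```

Request:
{"fn": "jog_arm", "kwargs": {"moves": [[-0.02,0.1,0,0,0.44],[-0.02,0.1,0,0,0.44]]}}

```text
clock: 14.7
tool_pos: [0.5189, 0.2752, 0.0749]
eef_rot: [-1.571, -0.0, -2.908]
contact_force: [0.9, -1.8, 2.0]
grip_width: 0.0509
```

Request:
{"fn": "jog_arm", "kwargs": {"moves": [[-0.02,0.1,0,0,0.44],[-0.02,0.1,0,0,0.44]]}}

```text
clock: 14.95
tool_pos: [0.5187, 0.2762, 0.075]
eef_rot: [-1.571, 0.0, -2.908]
contact_force: [1.0, -1.2, 1.2]
grip_width: 0.0509
```

Request:
{"fn": "jog_arm", "kwargs": {"moves": [[-0.02,0.1,0,0,0.44],[-0.02,0.1,0,0,0.44]]}}

```text
clock: 15.2
tool_pos: [0.5185, 0.2773, 0.0749]
eef_rot: [-1.571, 0.0, -2.908]
contact_force: [1.4, -1.5, -0.3]
grip_width: 0.0511
```

Request:
{"fn": "jog_arm", "kwargs": {"moves": [[-0.02,0.08,0,0,0.44],[-0.02,0.08,0,0,0.44]]}}

```text
clock: 15.45
tool_pos: [0.5183, 0.2781, 0.0749]
eef_rot: [-1.571, -0.0, -2.908]
contact_force: [1.2, -0.7, 0.6]
grip_width: 0.0509
```

Request:
{"fn": "jog_arm", "kwargs": {"moves": [[-0.02,0.08,0,0,0.44],[-0.02,0.08,0,0,0.44]]}}

```text
clock: 15.7
tool_pos: [0.5181, 0.2789, 0.0749]
eef_rot: [-1.571, 0.0, -2.908]
contact_force: [1.0, -1.6, 1.5]
grip_width: 0.0511
```

Request:
{"fn": "jog_arm", "kwargs": {"moves": [[-0.01,0.06,0,0,0.44],[-0.01,0.06,0,0,0.44]]}}

```text
clock: 15.95
tool_pos: [0.518, 0.2794, 0.0749]
eef_rot: [-1.571, -0.0, -2.908]
contact_force: [0.6, -0.6, 0.9]
grip_width: 0.0514
```

Request:
{"fn": "jog_arm", "kwargs": {"moves": [[-0.02,0.06,0,0,0.44],[-0.02,0.06,0,0,0.44]]}}

```text
clock: 16.2
tool_pos: [0.5178, 0.28, 0.0749]
eef_rot: [-1.571, 0.0, -2.908]
contact_force: [0.8, -1.1, 1.4]
grip_width: 0.0512
```

Request:
{"fn": "jog_arm", "kwargs": {"moves": [[-0.01,0.06,0,0,0.44],[-0.01,0.06,0,0,0.44]]}}

```text
clock: 16.45
tool_pos: [0.5177, 0.2804, 0.0749]
eef_rot: [-1.571, -0.0, -2.908]
contact_force: [1.3, -3.0, 2.4]
grip_width: 0.0509
```

Request:
{"fn": "jog_arm", "kwargs": {"moves": [[-0.01,0.05,0,0,0.44],[-0.01,0.05,0,0,0.44]]}}

```text
clock: 16.7
tool_pos: [0.5177, 0.2809, 0.075]
eef_rot: [-1.57, -0.0, -2.908]
contact_force: [1.6, -6.3, 3.4]
grip_width: 0.051
```

Request:
{"fn": "jog_arm", "kwargs": {"moves": [[-0.01,0.04,0,0,0.44],[-0.01,0.04,0,0,0.44]]}}

```text
clock: 16.95
tool_pos: [0.5176, 0.2811, 0.075]
eef_rot: [-1.57, -0.0, -2.907]
contact_force: [2.2, -8.1, 3.9]
grip_width: 0.0513
```

Request:
{"fn": "jog_arm", "kwargs": {"moves": [[0,0.02,0,0,0.44],[0,0.02,0,0,0.44],[0,0.02,0,0,0.44]]}}

```text
clock: 17.32
tool_pos: [0.5176, 0.2812, 0.075]
eef_rot: [-1.57, -0.0, -2.908]
contact_force: [1.5, -9.0, 4.8]
grip_width: 0.0513
```

Request:
{"fn": "jog_arm", "kwargs": {"moves": [[0,0,0,0,0.44],[0,0,0,0,0.44],[0,0,0,0,0.44],[0,0,0,0,0.44]]}}

```text
clock: 17.82
tool_pos: [0.5176, 0.2812, 0.075]
eef_rot: [-1.57, -0.0, -2.907]
contact_force: [2.5, -8.9, 4.6]
grip_width: 0.0514
```

Both presses are done at about 9.5–10 N. Next I'll release, lift and go to above the cork.

Request:
{"fn": "jog_arm", "kwargs": {"moves": [[0.12,-0.5,0,0,0.44],[0.12,-0.5,0,0,0.2],[0.12,-0.5,0,0,0.1],[0.12,-0.5,2,0,0.1],[0.12,-0.5,7,0,0.1],[-1,0,11,0,0.1],[-5,0.5,11,0,0.1],[-10,1.2,11,0,0.1],[-15,2,11,0,0.1],[-18.2,2.3,11,0,0.1],[-18.2,2.3,11,0,0.1],[-18.2,2.3,11,0,0.1]]}}

```text
clock: 19.32
tool_pos: [0.3363, 0.3051, 0.1859]
eef_rot: [-1.572, 0.002, -2.907]
contact_force: [0.7, 0.2, 0.7]
grip_width: 0.082
```

Run:
```python
from h import *
np.set_printoptions(precision=4,suppress=True)
w=shot('wrist','w2.png');w['fish']=1;s=shot('scene');d=shot('side','d2.png')
print(ctrl.get_obs()['tool_pos'],ctrl.get_obs()['contact_force'])
h=cv2.cvtColor(w['frame'],cv2.COLOR_RGB2HSV);m=cv2.inRange(h,(0,150,60),(6,255,200))|cv2.inRange(h,(174,150,60),(180,255,200))
n,_,st,c=cv2.connectedComponentsWithStats(m)
for i in range(1,n):
  if st[i,4]>60:print('red',c[i],st[i],at_z(w,c[i],.044)[:2])
for nm,p in(('w',w),('s',s),('d',d)):
  for r in ctrl.landmark_of('cork',p)[:2]:print(nm,np.round(r['centre']),round(r['conf'],2),at_z(p,r['centre'],0)[:2])
```

```text
[0.3364 0.3048 0.1852] [-0.0149 -0.7561 -0.3968]
red [314.25   196.1029] [304 186  21  21 340] [0.3374 0.3043]
w [253. 134.] 0.9 [0.379  0.3831]
w [314. 182.] 0.57 [0.3413 0.305 ]
s [312. 285.] 0.92 [0.3417 0.2968]
s [249. 289.] 0.83 [0.3833 0.3878]
d [325. 315.] 0.71 [0.3869 0.3902]
d [374. 291.] 0.62 [0.331  0.3111]
```

View pics/w2.png

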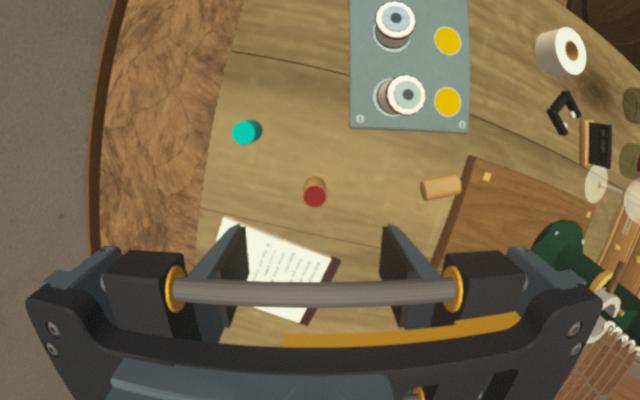

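Request:
{"fn": "jog_arm", "kwargs": {"moves": [[0.1,-0.05,-4,0,0.2],[0.1,-0.05,-9,0,0.3],[0.1,-0.05,-13,0,0.3],[0.1,-0.05,-15.5,0,0.3],[0.1,-0.05,-15.5,0,0.3],[0.1,-0.05,-15.5,0,1],[0.1,-0.05,-15.5,0,1],[0.1,-0.05,-15.5,0,1],[0.1,-0.05,-15.5,0,1],[0.1,-0.05,-15.5,0,1],[0.1,-0.05,-15.5,0,1],[0.1,-0.05,-15.5,0,1]], "force": 15}}

```text
clock: 21.12
tool_pos: [0.3367, 0.3043, 0.0302]
eef_rot: [-1.571, 0.0, -2.908]
contact_force: [0.1, -0.1, 7.7]
grip_width: 0.0238
```

Request:
{"fn": "jog_arm", "kwargs": {"moves": [[0,0,1,0,1],[0,0,5,0,1],[0,0,10,0,1],[3,-1.5,12,0,1],[8,-4,12,0,1],[13,-6.7,12,0,1],[18,-9.3,12,0,1],[20,-10.3,12,0,1],[20,-10.3,12,0,1],[20,-10.3,12,0,1]]}}

```text
clock: 22.38
tool_pos: [0.5352, 0.2016, 0.1498]
eef_rot: [-1.571, -0.001, -2.907]
contact_force: [-0.1, 0.1, -0.6]
grip_width: 0.0235
```

Run:
```python
from h import *
np.set_printoptions(precision=4,suppress=True)
w=shot('wrist','w3.png');w['fish']=1;d=shot('side','d3.png');s=shot('scene')
o=ctrl.get_obs();print(o['tool_pos'],o['contact_force'],o['grip_width'])
h=cv2.cvtColor(w['frame'],cv2.COLOR_RGB2HSV);m=cv2.inRange(h,(0,150,60),(6,255,200))|cv2.inRange(h,(174,150,60),(180,255,200))
n,_,st,c=cv2.connectedComponentsWithStats(m)
for i in range(1,n):
  if st[i,4]>60:print('red',c[i],st[i],at_z(w,c[i],o['tool_pos'][2]+.014)[:2])
cv2.imwrite('pics/c3.png',np.hstack([cv2.resize(w['frame'][80:280,200:460],None,fx=1.5,fy=1.5),cv2.resize(d['frame'][120:320,200:460],None,fx=1.5,fy=1.5)])[:,:,::-1])
```

```text
[0.5355 0.2018 0.15  ] [0.8965 0.0663 0.184 ] 0.023778764178313278
red [313.6705 271.6553] [293 259  43  23 792] [0.5395 0.2019]
red [597.4394 281.9086] [581 266  36  33 569] [ 0.5638 -0.0181]
```

View pics/c3.png

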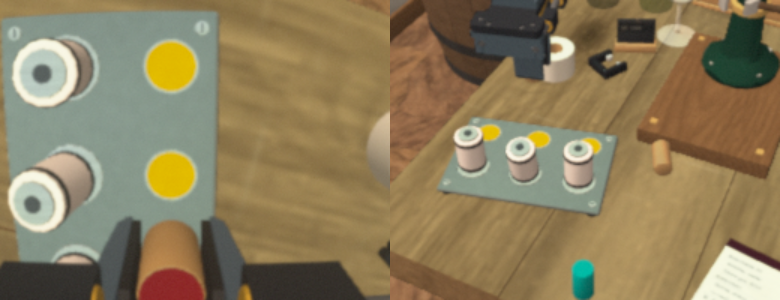

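Run:
```python
from h import *
np.set_printoptions(precision=4,suppress=True)
w=shot('wrist');w['fish']=1
o=ctrl.get_obs();T=o['tool_pos']
u=np.array([.9728,.2318]);v=np.array([-.2318,.9728])
h=cv2.cvtColor(w['frame'],cv2.COLOR_RGB2HSV);m=cv2.inRange(h,(0,150,60),(6,255,200))|cv2.inRange(h,(174,150,60),(180,255,200))
m[:,400:]=0
ys,xs=np.nonzero(m)
for r in (259,262,266,270,275,279):
  c=xs[ys==r]
  if len(c):
    for x in(c.min(),c.max()):
      q=at_z(w,(x,r),T[2]+.014)[:2]-T[:2];print(r,x,'u,v mm',q@u*1e3,q@v*1e3)
m2=cv2.inRange(h,(22,170,150),(32,255,255));n,_,st,c=cv2.connectedComponentsWithStats(m2)
for i in range(1,n):
  if st[i,4]>200: print(c[i],st[i,4],at_z(w,c[i],.012)[:2])
print(T)
```

```text
259 311 u,v mm 11.26091528181466 0.7485677432419905
259 316 u,v mm 11.263638020492513 -1.7465864471983272
262 302 u,v mm 9.540758717837301 5.267126746565929
262 325 u,v mm 9.553444887715203 -6.2669611835311345
266 297 u,v mm 7.224498520716291 7.827844330882648
266 330 u,v mm 7.2430154528612105 -8.830194158864165
270 295 u,v mm 4.884235638221409 8.896702335750069
270 332 u,v mm 4.905354456910269 -9.901789997722263
275 293 u,v mm 1.9106805871267774 9.99780258486638
275 334 u,v mm 1.9345936605200935 -11.006373138378565
279 293 u,v mm -0.4990149907598732 10.065656785803595
279 335 u,v mm -0.48077871732325606 -11.59465144494481
[313.7626 124.0653] 796 [0.605  0.2177]
[313.7098 196.8307] 703 [0.5366 0.2014]
[0.5357 0.2018 0.15  ]
```

Request:
{"fn": "jog_arm", "kwargs": {"moves": [[0.15,0,-2,0,1],[0.15,0,-5,0,1],[0.15,0,-8,0,1],[0.15,0,-9.5,0,1],[0.15,0,-10.3,0,1],[0.15,0,-10.6,0,1],[0.15,0,-10.6,0,1],[0.15,0,-10.6,0,1]]}}

```text
clock: 23.58
tool_pos: [0.5384, 0.2013, 0.0446]
eef_rot: [-1.571, 0.001, -2.908]
contact_force: [0.1, 0.3, -0.9]
grip_width: 0.0235
```

Request:
{"fn": "jog_arm", "kwargs": {"moves": [[0,0,-0.1,0,1],[0,0,-0.1,0,1]]}}

```text
clock: 23.82
tool_pos: [0.5381, 0.2012, 0.0431]
eef_rot: [-1.571, 0.0, -2.908]
contact_force: [0.1, -0.6, 0.4]
grip_width: 0.0238
```

Request:
{"fn": "jog_arm", "kwargs": {"moves": [[0,0,-0.05,0,1],[0,0,-0.05,0,1]]}}

```text
clock: 24.08
tool_pos: [0.538, 0.2012, 0.0424]
eef_rot: [-1.571, -0.0, -2.908]
contact_force: [-0.4, 0.4, 0.3]
grip_width: 0.0236
```

Request:
{"fn": "jog_arm", "kwargs": {"moves": [[-0.1,0.02,0,0,1],[-0.1,0.02,-0.03,0,1],[-0.1,0.02,-0.03,0,1]]}}

```text
clock: 24.45
tool_pos: [0.5369, 0.2014, 0.0422]
eef_rot: [-1.571, -0.0, -2.908]
contact_force: [-3.1, 0.7, 3.9]
grip_width: 0.0233
```

Request:
{"fn": "jog_arm", "kwargs": {"moves": [[0,0,-0.03,0,1],[0,0,-0.03,0,1]]}}

```text
clock: 24.7
tool_pos: [0.537, 0.2014, 0.0422]
eef_rot: [-1.571, -0.0, -2.908]
contact_force: [-4.2, -1.2, 10.8]
grip_width: 0.0239
```

Request:
{"fn": "jog_arm", "kwargs": {"moves": [[0,0,0.03,0,1],[0,0,0.03,0,0.72],[0,0,0.03,0,0.6],[0,0,0.03,0,0.5],[0,0,0.03,0,0.5],[0,0,0.03,0,0.5],[0,0,0.7,0,0.5],[0,0,3,0,0.5],[0,0,8,0,0.5],[0,0,13,0,0.5],[0,0,15,0,0.5],[0,0,15,0,0.5]]}}

```text
clock: 26.2
tool_pos: [0.5375, 0.2016, 0.193]
eef_rot: [-1.571, 0.002, -2.908]
contact_force: [-0.4, -0.3, -1.1]
grip_width: 0.0456
```

Request:
{"fn": "jog_arm", "kwargs": {"moves": [[-1.5,-0.5,2,0,0.5],[-4,-1,4,0,0.5],[-4,-1,4,0,0.5],[-4,-1,4,0,0.5]]}}

```text
clock: 26.7
tool_pos: [0.4969, 0.1913, 0.2305]
eef_rot: [-1.571, -0.001, -2.908]
contact_force: [0.4, 0.4, -0.1]
grip_width: 0.0455
```

Run:
```python
from h import *
np.set_printoptions(precision=4,suppress=True)
w=shot('wrist','w4.png');w['fish']=1;d=shot('side','d4.png');s=shot('scene','s4.png')
o=ctrl.get_obs();print(o['tool_pos'],o['contact_force'])
h=cv2.cvtColor(w['frame'],cv2.COLOR_RGB2HSV);m=cv2.inRange(h,(0,150,60),(6,255,200))|cv2.inRange(h,(174,150,60),(180,255,200))
n,_,st,c=cv2.connectedComponentsWithStats(m)
for i in range(1,n):
  if st[i,4]>60:print('red',c[i],st[i],at_z(w,c[i],.056)[:2])
for t in('roll','cutter','old_cork'):
  print(t,[at_z(p,r[0]['centre'],0)[:2] for p in(w,s,d) for r in [ctrl.landmark_of(t,p)] if r])
C=lambda p,x,y:cv2.resize(p['frame'][y:y+180,x:x+160],None,fx=1.65,fy=1.65)
cv2.imwrite('pics/c4.png',np.hstack([C(w,220,60),C(s,220,130),C(d,220,150)])[:,:,::-1])
```

```text
[0.4971 0.1913 0.2308] [-0.5409 -1.3954  0.4824]
red [313.2177 149.7007] [304 140  19  20 294] [0.5382 0.201 ]
red [564.3456 235.8361] [549 219  35  38 732] [ 0.5179 -0.1907]
roll [array([0.5954, 0.0488]), array([0.5906, 0.035 ])]
cutter [array([0.5205, 0.0054]), array([ 0.5219, -0.0027]), array([0.3706, 0.1686])]
old_cork [array([0.3771, 0.1621]), array([0.3757, 0.173 ])]
```

View pics/c4.png

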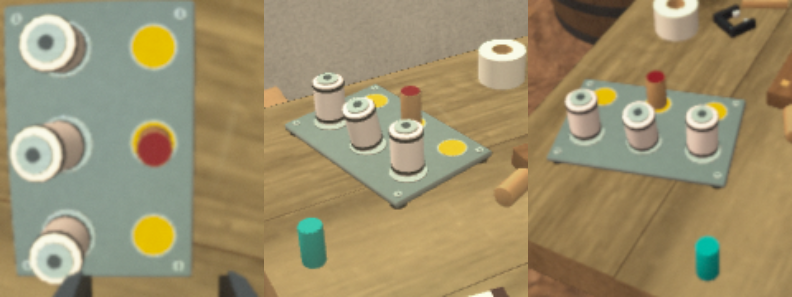

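The cork stands on the mid disc, its top about 1.6 mm from the disc's centre. The mid roller leans left, and the bystanders haven't moved. I'm handing in.

```bash
python3 -c "
from workcell import ctrl
print(ctrl.hand_in())"
```

```text
the job is handed in; nothing more can be done
None
```

The job is handed in: the worn roller was the mid one, and the red-topped cork now stands upright on the yellow disc beside it. The clock was at about 27 s of the 72 s allowed.

- **Finding it:** the mid roller was the first I felt, and it moved several millimetres at about 2 N. I did not rock the near and far rollers.
- **Rocking it:** I took it right to its stop and held about 9.5–10 N, then left to its stop and held about 9–10 N, and left it leaning left. No reading went above about 10.5 N, though the force is only reported at the end of each move.
- **Cork:** the last wrist picture puts its top about 1.6 mm from the disc's centre.
- **Other things:** the last pictures show the roll, cutter, old cork and turquoise cork in their places, and the gripper clear of everything. One trained-network reading disagreed: from the side camera it put the cutter where the old cork lies. The other two cameras had the cutter unmoved, so I took it as a false report.
- **Not measured:** I judged the final leftward lean by eye from the pictures rather than measuring it.

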